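Load the check balls into a pump head

TASK

Load the brass pump head: take the three steel check balls from the blue tray and let one drop into each of the three bores, lowering each ball to the mouth of its bore before you let go. Then swing the steel keeper bar by its red knob back over the bores until it is fully home against its stop, and let go. Leave the black rubber balls in their pockets and do not disturb the chrome sockets or the yellow oil bottle.

Things in the scene. Friction and masses are not known exactly. Their poses are not given: they have to be found in the camera images.
- head: brass pump head block, 60 (x) x 112 (y) x 55 mm high, fixed on a grey base plate 100 x 210 x 8 mm. Origin: under its centre, at table height; z up, y along the row of three bores in its top face (at y = -34, 0, +34 mm). Keeper pivot post at y = +78 mm; thin stop pin (10 mm wide, 61 mm high) at x = -20, y = -66 mm; port stubs stick out 14 mm at its sides, below 40 mm height
- keeper (a joint): steel keeper bar, 30 mm wide, 6 mm thick, underside 58 mm above the table, turning level about an upright pivot: 0 = closed over the three bores against its stop; grows (anticlockwise from above) as it swings out to the head's +x side, up to 2.1 rad; starts well clear of the bores. Light friction holds it (about 2 N at the knob moves it); no spring or latch. It ends 13 mm past the knob
- keeper_knob (a point): middle of the red upright round knob near the free end of the keeper bar: 14 mm diameter, 34 mm high, from 64 to 98 mm above the table; this point is 81 mm above the table and 126 mm from the pivot axis. With the bar closed it is at x = 0, y = -48 mm in the head's frame
- keeper_pivot (a point): pivot axis of the keeper bar, at the bar's mid thickness (61 mm above the table), at x = 0, y = +78 mm in the head's frame; a boss of 22 mm diameter reaches to 74 mm above the table
- tray: blue plastic ball tray, 130 mm (x) by 192 mm (y) by 22 mm high, fixed on the table. Origin: under its centre, at table height. Six round pockets, 26 mm wide and 4 mm deep, at x = -31 and +31 mm, y = -62, 0 and +62 mm; balls in them stand 21 mm proud of its top. The pocket at x = +31, y = +62 is empty
- bore1 (a point): centre of the mouth of a bore, in the top face of the pump head (55 mm above the table), at y = -34 mm in the head's frame. Round blind bore, 27.5 mm wide, 31 mm deep: a ball at its bottom has its centre 36.5 mm above the table, its top 6 mm below the top face
- bore2 (a point): centre of the mouth of a bore, in the top face of the pump head (55 mm above the table), at y = +0 mm in the head's frame. Round blind bore, 27.5 mm wide, 31 mm deep: a ball at its bottom has its centre 36.5 mm above the table, its top 6 mm below the top face
- bore3 (a point): centre of the mouth of a bore, in the top face of the pump head (55 mm above the table), at y = +34 mm in the head's frame. Round blind bore, 27.5 mm wide, 31 mm deep: a ball at its bottom has its centre 36.5 mm above the table, its top 6 mm below the top face
- steel1_center (a point): bright bare-steel check ball, 25 mm diameter, about 65 g; this point is its centre. It starts in one of the blue tray's pockets (any of them), its centre 30.5 mm above the table. Any steel ball may go in any bore
- rubber1_center (a point): black rubber check ball, 25 mm diameter, about 12 g; this point is its centre. It starts in one of the blue tray's pockets and stays there
- steel2_center (a point): bright bare-steel check ball, 25 mm diameter, about 65 g; this point is its centre. It starts in one of the blue tray's pockets (any of them), its centre 30.5 mm above the table. Any steel ball may go in any bore
- steel3_center (a point): bright bare-steel check ball, 25 mm diameter, about 65 g; this point is its centre. It starts in one of the blue tray's pockets (any of them), its centre 30.5 mm above the table. Any steel ball may go in any bore
- rubber2_center (a point): black rubber check ball, 25 mm diameter, about 12 g; this point is its centre. It starts in one of the blue tray's pockets and stays there
- socket1_mid (a point): chrome deep socket standing upright on the table, 26 mm diameter, 80 mm high; this point is at its middle. To be left alone
- socket2_mid (a point): chrome deep socket standing upright on the table, 28 mm diameter, 80 mm high; this point is at its middle. To be left alone
- socket3_mid (a point): chrome deep socket standing upright on the table, 30 mm diameter, 80 mm high; this point is at its middle. To be left alone
- oil_mid (a point): yellow oil bottle standing on the table, 54 mm diameter, 150 mm high; this point is at half its height. To be left alone

How it is judged:
By the outcome, as a careful person would: the job done as asked, in the order asked, and still so for the second after the job is handed in, with the robot touching nothing.
It also fails if it takes over 72 s, if anything falls off the work surface, if the arm or the gripper's body presses on something with over 40 N, if the wrist force passes 120 N, or if a joint passes its speed limit or range.

ROBOT

A 6-joint arm with a two-finger parallel gripper is mounted at the origin on the work surface. World frame = base frame: x ahead of the robot, y to its left, z up, the work surface at z = 0. Lengths are in m, angles in rad, forces in N, time in s.
With the tool pointing down it reaches from about 0.35 to 0.975 m from the base axis. Payload 4.9 kg.
Tool frame: the origin (TCP) lies between the finger pads; the fingertips stand 14 mm ahead of it and the grasp point (between the pads) lies 5 mm behind it (manip.finger_overhang is the distance from the TCP to the fingertips, in m); z points along the fingers, y is the line along which they close (so a half turn about z gives the same grasp; the last joint's range is limited). The gripper opens to 85 mm and grips with 20 to 120 N. Pads are 22 mm wide; open, the fingers measure 114 mm over their backs; the gripper's body (76 mm by 85 mm) begins 54 mm behind the grasp point. The pads swing forward as they close: fully open they stand 13 mm farther back than shut.
Start: joints at [-1.234, 0.053, 1.613, -0, 1.476, -0.119], TCP at [0.275, -0.561, 0.245] pointing down, gripper open.
Joint ranges: [-3.01, 3.01], [-1.01, 2.22], [0.06, 2.58], [-1.02, 4.17], [0.09, 2.62], [-3.14, 3.14]. Speed limits (rad/s): [2.57, 2.57, 3.14, 3.14, 3.14, 3.14].

INTERFACE

Orientations are given as a unit quaternion [w, x, y, z].
In Python, from plant import manip, grab_frame gives the robot as it stands.
- The arm moves only by the tool servo_tool, never from a script. Its argument "deltas" is a list that holds one entry, the list of rows, each a list of 5 numbers: the opening in per cent of the stroke, from 0 (shut) to 100 (fully open), then the shift along the world's x, y, z in m, then the turn about the world's z in degrees. A call has exactly 8 rows; each row shifts and turns the commanded pose from where the row before left it; what a row does not reach is not made up. A row lasts 1/10 s, in which the tool goes at most 50 mm and 8.59 degrees, less where a joint would pass 70% of its speed; a pose out of reach is approached as far as the arm can. A call is refused whole if a number of a shift passes 0.05 or a number of a turn 8.59, either way. A call with a gripper value outside its range is refused whole. The fingers move at their own pace and stop on an object; the grip force is fixed at half the most. Time passes only in rows, so rows that do not move let the fingers close, or fill a call up. It gives the time, the measured TCP pose, the force, the opening and the grip force at its end, in the units of the state.
- manip.state(): the state, without advancing time (a new reading comes with each control period).
- grab_frame(name): name is "scene" or "top"; returns a dict with "pixels" (420x560x3 uint8, red, green, blue), "z_map" (420x560 float32, m along the optical axis (not along the pixel's ray), 0 where there is no reading), "fx", "fy", "cx", "cy" (pixels), "rvec" (rotation vector, rad) and "tvec" (3), from world to camera coordinates, as OpenCV has them. Camera axes: x right, y down, z forward; pixel columns grow to the right and rows downward; lengths in m; the calibration is good to about 2 mm. A picture is of the moment at which its call begins.
- manip.job_done(): hands the job in; it is judged then, once.
The state is a dict: "time": time; "joint_pos": joint angles; "joint_vel": joint speeds; "joint_efforts": joint torques, N m; "tool_pos": TCP position; "tool_rot": TCP orientation; "contact_force": force on the tool from outside, world axes, zero at the start; "ft_torque": the same for the moment, N m; "gripper_width": opening from 0.0 (shut) to 1.0 (fully open); "grasp_force": force on a finger pad.
Only numpy, scipy, OpenCV 4.12 (cv2) and the standard library are available. Lean on these libraries where they do the work, as an engineer would, in place of code of your own. Each camera call takes 0.05 s, during which the arm holds its last target. There are 200 camera calls.

## Working session

There is one attempt and no reset: what is moved stays moved. The work goes in short steps, Python scripts to look and compute and a tool call to move; the robot and the scene stay as the last step left them, time stands still between calls to the robot, and variables do not carry over. Pictures are saved under pics/ and viewed, at most 10 in all, crops included, and the job is handed in when it is done.

Besides the shell and the picture viewer there is one more tool, called after "Emit:" as name(argument=value, ...), one argument or row to a line, values as JSON. servo_tool: Moves the arm, as the interface text tells. Its arguments: {"type":"object","properties":{"deltas":{"type":"array"}},"required":["deltas"]}

```bash
mkdir -p pics; ls; cat > h.py <<'E'
import numpy as np,cv2
from plant import manip,grab_frame
def snap(n,f):
    g=grab_frame(n); cv2.imwrite(f,g["pixels"][:,:,::-1]); np.savez(f[:-4]+'.npz',**g); return g
def world(g,u,v,z):
    R=cv2.Rodrigues(np.array(g["rvec"],float))[0]; t=np.array(g["tvec"],float).ravel()
    d=R.T@np.array([(u-g["cx"])/g["fx"],(v-g["cy"])/g["fy"],1]); c=-R.T@t
    return c+d*(z-c[2])/d[2]
E
python3 - <<'E'
from h import *
for n in("top","scene"):
    g=snap(n,f"pics/{n}0.png"); R=cv2.Rodrigues(np.array(g["rvec"],float))[0]; print(n,g["fx"],-R.T@np.ravel(g["tvec"]),R.round(2).tolist())
print(manip.state(),manip.finger_overhang)
E
```

```text
pics
top 498.39032021003106 [ 0.50262508 -0.10745493  1.17425714] [[-0.0, -1.0, 0.0], [-1.0, 0.0, -0.05], [0.05, -0.0, -1.0]]
scene 447.6320238250606 [ 1.09674465 -0.19382429  0.86115195] [[0.13, 0.99, -0.02], [0.82, -0.12, -0.56], [-0.56, 0.06, -0.83]]
{'time': 0.1, 'joint_pos': array([-1.23399514e+00,  5.33528536e-02,  1.61418241e+00, -1.02452862e-05,
        1.47596657e+00, -1.18994552e-01]), 'joint_vel': array([ 7.33001285e-05,  6.69815121e-04, -4.96049161e-03, -3.79472971e-05,
       -4.74023220e-04,  1.21433394e-03]), 'joint_efforts': array([-3.65291389e-04, -3.94910073e+01, -3.71360350e+01, -7.39865914e-05,
        3.97666823e-03, -2.67874320e-06]), 'tool_pos': array([ 0.27493203, -0.56068114,  0.24413211]), 'tool_rot': array([-9.48380668e-04,  9.74142928e-01,  2.25930620e-01, -1.08821601e-04]), 'contact_force': array([0.54438415, 0.2405269 , 0.43314152]), 'ft_torque': array([ 0.00304697,  0.00489228, -0.02820995]), 'grasp_force': 0.0, 'gripper_width': 1.0027179197399418} 0.014
```

View pics/top0.png

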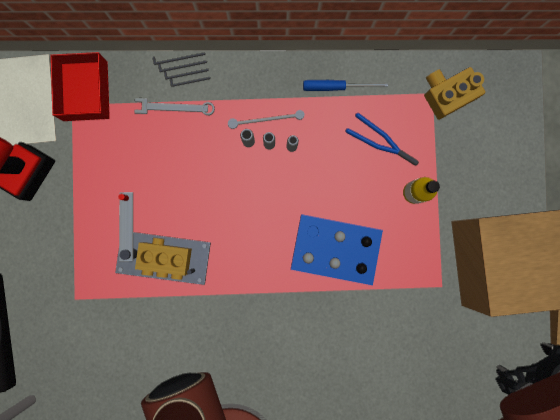

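View pics/scene0.png

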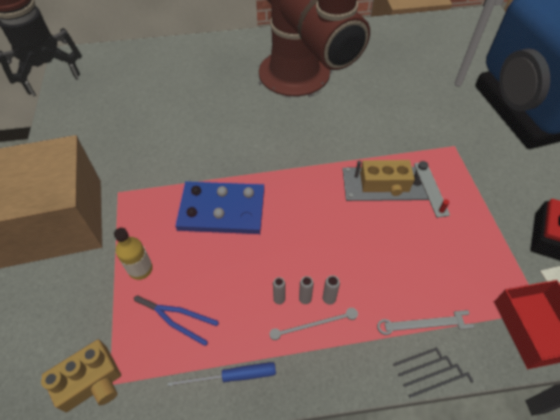

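The top view has x up and y left. The head is at about (165,258), with its keeper swung out and the knob at (123,197). The tray is at (337,249), with steel balls near (340,237), (308,258) and (335,263). I'll enlarge both areas.

```bash
python3 - <<'E'
import cv2,numpy as np
a=cv2.imread('pics/top0.png')
f=lambda x,y,w,h:cv2.resize(a[y:y+h,x:x+w],None,fx=5,fy=5,interpolation=cv2.INTER_CUBIC)
A=f(110,185,110,110);B=f(288,210,100,80)[:,:]
# one panel, split to 800 wide: head at 4x
f4=lambda x,y,w,h:cv2.resize(a[y:y+h,x:x+w],None,fx=4,fy=4,interpolation=cv2.INTER_CUBIC)
c=np.hstack([f4(112,190,100,100),f4(287,190,100,100)])
cv2.imwrite('pics/crop.png',c)
E
```

```text
(no output)
```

View pics/crop.png

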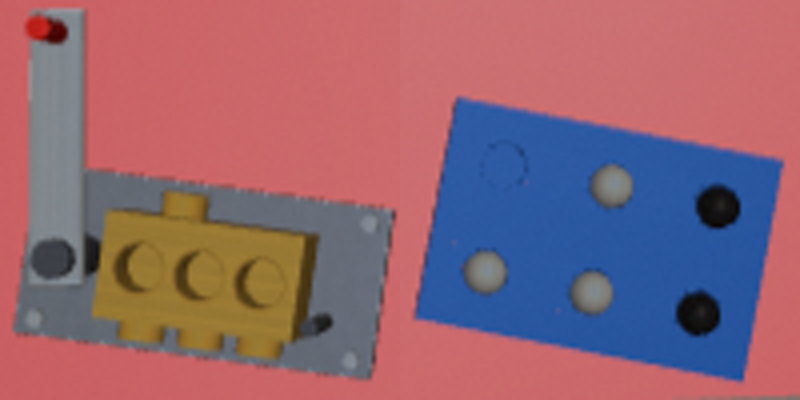

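```bash
python3 - <<'E'
from h import *
from scipy.optimize import least_squares
g=dict(np.load('pics/top0.npz'))
W=lambda x,y,z,o:world(g,(x+.5)/4-.5+o,(y+.5)/4-.5+190,z)[:2]
H=[(139,266,.055,0,.034),(200,274,.055,0,0),(261,282,.055,0,-.034),(53,259,.074,0,.078),(395,210,.008,.05,-.105),(372,379,.008,-.05,-.105),(13,332,.008,-.05,.105)]
T=[(457,97,.022,.065,.096),(782,160,.022,.065,-.096),(743,381,.022,-.065,-.096),(415,318,.022,-.065,.096),
(612,185,.0305,.031,0),(718,207,.0305,.031,-.062),(486,272,.0305,-.031,.062),(592,292,.0305,-.031,0),(698,314,.0305,-.031,-.062)]
for P,o,q in((H,112,[(0,.034),(0,0),(0,-.034),(0,.078),(0,-.048)]),(T,287-100,[(.031,0),(-.031,.062),(-.031,0)])):
    w=np.array([W(p[0],p[1],p[2],o) for p in P]);l=np.array([p[3:] for p in P])
    M=lambda s,l:np.array(l)@np.array([[np.cos(s[2]),-np.sin(s[2])],[np.sin(s[2]),np.cos(s[2])]]).T+s[:2]
    s=least_squares(lambda s:(M(s,l)-w).ravel(),[*w.mean(0),0]).x
    print(s,np.degrees(s[2]),'\nres mm',((M(s,l)-w)*1e3).round(1).tolist(),'\n',M(s,q).round(4).tolist(),'\nmeas',w.round(4).tolist())
print('knob',W(38,27,.098,112))
for u,v in((247,133),(269,135),(293,138)):print('socket',world(g,u,v,.08))
print(world(g,433,187,.15))
from scipy.spatial.transform import Rotation as Ro
st=manip.state();q=st['tool_rot'];print(Ro.from_quat([q[1],q[2],q[3],q[0]]).as_matrix().round(3))
E
```

```text
[ 0.45380093  0.14966351 -0.14002068] -8.022594121490455 
res mm [[0.0, 2.8], [-0.2, 3.3], [-0.3, 3.7], [1.4, 4.0], [-0.2, -4.9], [-1.2, -4.0], [0.3, -4.9]] 
 [[0.4585, 0.1833], [0.4538, 0.1497], [0.4491, 0.116], [0.4647, 0.2269], [0.4471, 0.1021]] 
meas [[0.4585, 0.1805], [0.454, 0.1464], [0.4494, 0.1123], [0.4632, 0.2229], [0.4888, 0.0436], [0.3908, 0.0566], [0.4186, 0.2655]]
[ 0.4716226  -0.24922386 -0.19311669] -11.06477137086146 
res mm [[0.2, -0.2], [0.3, -0.9], [-0.4, -0.0], [-0.2, -0.0], [-0.5, 0.3], [0.4, 0.1], [0.0, 0.5], [-0.3, 0.2], [0.5, -0.1]] 
 [[0.502, -0.2552], [0.4531, -0.1824], [0.4412, -0.2433]] 
meas [[0.5537, -0.1673], [0.5167, -0.355], [0.3898, -0.3309], [0.4264, -0.1425], [0.5026, -0.2555], [0.4898, -0.3162], [0.4531, -0.183], [0.4415, -0.2435], [0.4288, -0.304]]
knob [0.58922101 0.22532539]
socket [ 0.73071195 -0.04589381  0.08      ]
socket [ 0.72613842 -0.09460926  0.08      ]
socket [ 0.71932252 -0.14773858  0.08      ]
[ 0.60281364 -0.43378201  0.15      ]
[[ 0.898  0.44  -0.001]
 [ 0.44  -0.898  0.002]
 [ 0.    -0.002 -1.   ]]
```

Emit:
servo_tool(
  deltas=[
    [[50, 0.02, 0.042, 0, 7], [50, 0.02, 0.042, 0, 7], [50, 0.02, 0.042, 0, 7], [50, 0.02, 0.042, 0, 7], [50, 0.02, 0.042, 0, 7], [50, 0.02, 0.042, 0, 7], [50, 0.02, 0.042, 0, 7], [50, 0.02, 0.042, 0, 7]],
  ],
)

```text
time: 0.9
tool_pos: [0.4353, -0.2232, 0.2449]
tool_rot: [-0.0, 0.752, 0.659, -0.0]
contact_force: [0.3, -0.6, 0.5]
gripper_width: 0.501
grasp_force: 0.0
```

Emit:
servo_tool(
  deltas=[
    [[50, 0.009, 0.021, -0.03, 0], [50, 0.009, 0.021, -0.03, 0], [50, 0, 0, -0.04, 0], [50, 0, 0, -0.04, 0], [50, 0, 0, -0.02, 0], [50, 0, 0, 0, 0], [50, 0, 0, 0, 0], [50, 0, 0, 0, 0]],
  ],
)

```text
time: 1.7
tool_pos: [0.4543, -0.184, 0.0873]
tool_rot: [0.002, 0.754, 0.657, 0.001]
contact_force: [0.4, 0.3, 0.7]
gripper_width: 0.501
grasp_force: 0.0
```

```bash
python3 - <<'E'
from h import *
snap("top","pics/t1.png");g=snap("scene","pics/s1.png")
print(manip.state()['tool_pos'])
f=lambda n,x,y:cv2.resize(cv2.imread(n)[y:y+100,x:x+100],None,fx=4,fy=4,interpolation=cv2.INTER_CUBIC)
cv2.imwrite('pics/c1.png',np.hstack([f('pics/t1.png',270,190),f('pics/s1.png',190,130)]))
E
```

```text
[ 0.45432551 -0.18398504  0.08736261]
```

View pics/c1.png

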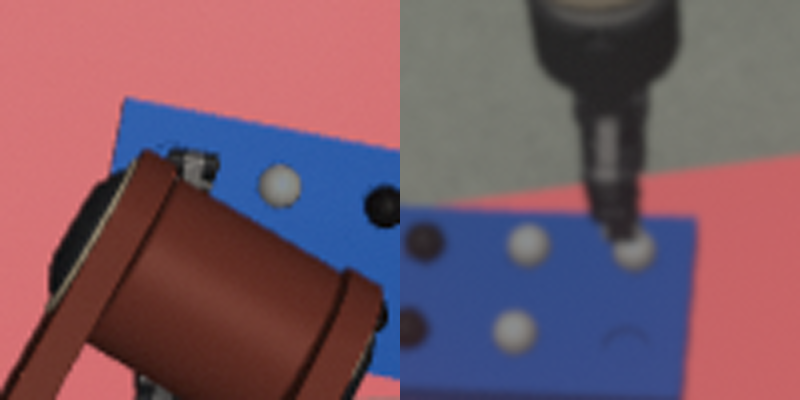

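The right half shows the gripper above the corner steel ball at crop (632,248), fingers aligned. I'll descend and close.

Emit:
servo_tool(
  deltas=[
    [[50, -0.001, 0.001, -0.02, 0], [50, 0, 0, -0.02, 0], [50, 0, 0, -0.008, 0], [50, 0, 0, 0, 0], [50, 0, 0, 0, 0], [28, 0, 0, 0, 0], [20, 0, 0, 0, 0], [15, 0, 0, 0, 0]],
  ],
)

```text
time: 2.6
tool_pos: [0.4534, -0.1829, 0.0388]
tool_rot: [0.002, 0.754, 0.657, 0.001]
contact_force: [0.7, -0.3, 3.3]
gripper_width: 0.253
grasp_force: 58.6
```

Emit:
servo_tool(
  deltas=[
    [[10, 0, 0, 0.01, 0], [10, 0, 0, 0.01, 0], [10, 0, 0, 0.02, 0], [10, 0, 0, 0.02, 0], [10, 0, 0, 0.02, 0], [10, 0, 0, 0.02, 0], [10, 0, 0, 0, 0], [10, 0, 0, 0, 0]],
  ],
)

```text
time: 3.4
tool_pos: [0.4521, -0.1822, 0.1376]
tool_rot: [0.0, 0.754, 0.657, 0.0]
contact_force: [1.2, -0.8, -0.8]
gripper_width: 0.25
grasp_force: 58.8
```

```bash
python3 - <<'E'
from h import *
g=snap("scene","pics/s2.png")
R=cv2.Rodrigues(g["rvec"])[0]
p=R@np.array([.4534,-.1829,.13])+np.ravel(g["tvec"]);u=int(g["fx"]*p[0]/p[2]+g["cx"]);v=int(g["fy"]*p[1]/p[2]+g["cy"]);print(u,v)
cv2.imwrite('pics/c2.png',cv2.resize(g["pixels"][v-35:v+35,u-40:u+40,::-1],None,fx=7,fy=7,interpolation=cv2.INTER_CUBIC))
E
```

```text
244 164
```

View pics/c2.png

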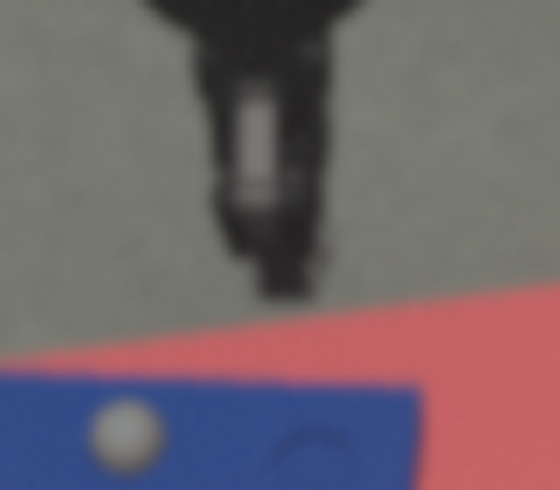

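Emit:
servo_tool(
  deltas=[
    [[10, 0, 0.03, 0, 0], [10, 0, 0.045, 0, 0], [10, 0, 0.045, 0, 0], [10, -0.001, 0.045, 0, 0], [10, -0.001, 0.045, 0, 0], [10, -0.001, 0.045, 0, 0], [10, 0, 0.04, 0, 0], [10, 0, 0, 0, 0]],
  ],
)

```text
time: 4.25
tool_pos: [0.4474, 0.1165, 0.1356]
tool_rot: [-0.001, 0.752, 0.659, -0.001]
contact_force: [-0.1, -0.8, -0.6]
gripper_width: 0.251
grasp_force: 58.8
```

Emit:
servo_tool(
  deltas=[
    [[10, 0, 0, -0.03, 0], [10, 0, 0, -0.02, 0], [10, 0, 0, 0, 0], [10, 0, 0, 0, 0], [10, 0, 0, 0, 0], [10, 0, 0, 0, 0], [10, 0, 0, 0, 0], [10, 0, 0, 0, 0]],
  ],
)

```text
time: 5.05
tool_pos: [0.4496, 0.1128, 0.088]
tool_rot: [0.0, 0.754, 0.657, 0.001]
contact_force: [-0.3, 0.2, -1.0]
gripper_width: 0.247
grasp_force: 58.9
```

Emit:
servo_tool(
  deltas=[
    [[10, 0, 0, -0.005, 0], [10, 0, 0, -0.005, 0], [10, 0, 0, -0.005, 0], [10, 0, 0, 0, 0], [10, 0, 0, 0, 0], [10, 0, 0, 0, 0], [10, 0, 0, 0, 0], [10, 0, 0, 0, 0]],
  ],
)

```text
time: 5.85
tool_pos: [0.4493, 0.1128, 0.0725]
tool_rot: [0.0, 0.754, 0.657, 0.0]
contact_force: [0.5, -0.5, -0.4]
gripper_width: 0.248
grasp_force: 58.9
```

```bash
python3 - <<'E'
from h import *
g=snap("scene","pics/s3.png");u,v=388,165
cv2.imwrite('pics/c3.png',cv2.resize(g["pixels"][v-40:v+40,u-50:u+50,::-1],None,fx=7,fy=7,interpolation=cv2.INTER_CUBIC))
E
```

```text
(no output)
```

View pics/c3.png

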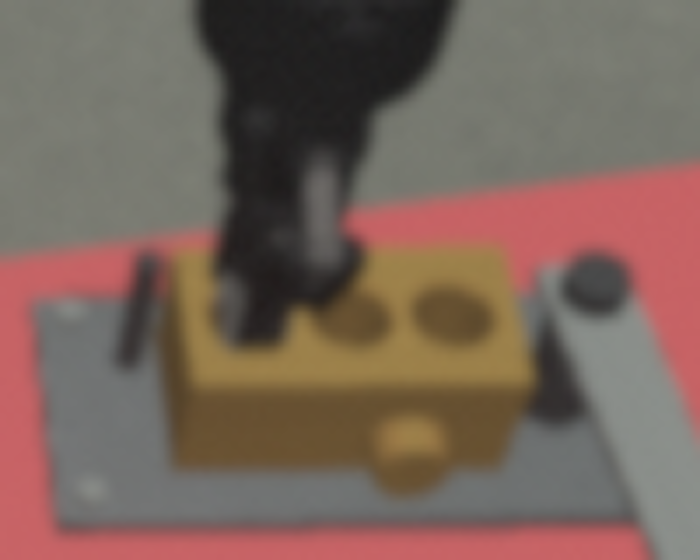

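The ball, bright at crop (235,310) beside the finger, sits in the mouth of bore1 with no contact force. I'll release it and go up.

Emit:
servo_tool(
  deltas=[
    [[40, 0, 0, 0, 0], [50, 0, 0, 0, 0], [50, 0, 0, 0, 0], [50, 0, 0, 0, 0], [50, 0, 0, 0.02, 0], [50, 0, 0, 0.025, 0], [50, 0, 0, 0.02, 0], [50, 0, 0, 0, 0]],
  ],
)

```text
time: 6.7
tool_pos: [0.4514, 0.1131, 0.1407]
tool_rot: [0.002, 0.754, 0.657, 0.003]
contact_force: [0.4, -0.1, 0.4]
gripper_width: 0.505
grasp_force: 0.0
```

Emit:
servo_tool(
  deltas=[
    [[50, 0, -0.04, 0, 0], [50, 0, -0.048, 0, 0], [50, 0, -0.048, 0, 0], [50, -0.002, -0.048, 0, 0], [50, -0.002, -0.048, 0, 0], [50, -0.002, -0.048, 0, 0], [50, -0.002, -0.048, 0, 0], [50, 0, -0.028, 0, 0]],
  ],
)

```text
time: 7.5
tool_pos: [0.44, -0.2459, 0.136]
tool_rot: [-0.0, 0.755, 0.656, -0.0]
contact_force: [-0.0, 0.4, -0.5]
gripper_width: 0.499
grasp_force: 0.0
```

```bash
python3 - <<'E'
from h import *
g=snap("top","pics/t4.png");s=snap("scene","pics/s4.png")
a=cv2.resize(g["pixels"][210:310,110:210,::-1],None,fx=4,fy=4,interpolation=cv2.INTER_CUBIC)
b=cv2.resize(s["pixels"][120:220,340:440,::-1],None,fx=4,fy=4,interpolation=cv2.INTER_CUBIC)
cv2.imwrite('pics/c4.png',np.hstack([a,b])); print(manip.state()['tool_pos'])
E
```

```text
[ 0.44030925 -0.24605443  0.13611486]
```

View pics/c4.png

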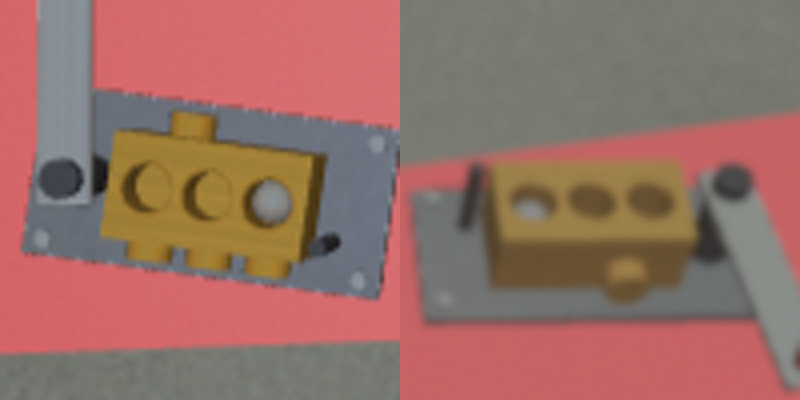

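The ball lies in bore1, at top crop (270,203). The next one is at (0.4413,-0.2434).

Emit:
servo_tool(
  deltas=[
    [[50, 0.001, 0.002, -0.03, 0], [50, 0, 0, -0.03, 0], [50, 0, 0, -0.02, 0], [50, 0, 0, 0, 0], [50, 0, 0, 0, 0], [50, 0, 0, 0, 0], [50, 0, 0, 0, 0], [50, 0, 0, 0, 0]],
  ],
)

```text
time: 8.4
tool_pos: [0.4428, -0.2416, 0.0586]
tool_rot: [0.001, 0.754, 0.657, 0.0]
contact_force: [0.9, -0.3, -0.5]
gripper_width: 0.502
grasp_force: 0.0
```

Emit:
servo_tool(
  deltas=[
    [[50, -0.001, -0.002, -0.01, 0], [50, 0, 0, -0.01, 0], [50, 0, 0, 0, 0], [50, 0, 0, 0, 0], [28, 0, 0, 0, 0], [20, 0, 0, 0, 0], [10, 0, 0, 0, 0], [10, 0, 0, 0, 0]],
  ],
)

```text
time: 9.2
tool_pos: [0.4415, -0.2434, 0.0377]
tool_rot: [0.001, 0.754, 0.657, 0.0]
contact_force: [1.3, -0.7, 0.9]
gripper_width: 0.249
grasp_force: 58.7
```

Emit:
servo_tool(
  deltas=[
    [[10, 0, 0, 0, 0], [10, 0, 0, 0.01, 0], [10, 0, 0, 0.03, 0], [10, 0, 0, 0.03, 0], [10, 0, 0, 0.03, 0], [10, 0, 0.03, 0, 0], [10, 0, 0.045, 0, 0], [10, 0, 0.045, 0, 0]],
  ],
)

```text
time: 10.0
tool_pos: [0.4409, -0.1223, 0.1382]
tool_rot: [0.0, 0.755, 0.656, 0.0]
contact_force: [0.8, 0.2, -0.9]
gripper_width: 0.251
grasp_force: 58.8
```

Emit:
servo_tool(
  deltas=[
    [[10, 0.002, 0.045, 0, 0], [10, 0.002, 0.045, 0, 0], [10, 0.002, 0.045, 0, 0], [10, 0.002, 0.045, 0, 0], [10, 0.002, 0.045, 0, 0], [10, 0.003, 0.045, 0, 0], [10, 0, 0, 0, 0], [10, 0, 0, 0, 0]],
  ],
)

```text
time: 10.8
tool_pos: [0.4537, 0.1477, 0.1375]
tool_rot: [0.0, 0.753, 0.658, -0.0]
contact_force: [0.0, -0.2, -1.0]
gripper_width: 0.253
grasp_force: 58.8
```

Emit:
servo_tool(
  deltas=[
    [[10, 0, 0, -0.03, 0], [10, 0, 0, -0.02, 0], [10, 0, 0, 0, 0], [10, 0, 0, 0, 0], [10, 0, 0, 0, 0], [10, 0, 0, 0, 0], [10, 0, 0, 0, 0], [10, 0, 0, 0, 0]],
  ],
)

```text
time: 11.6
tool_pos: [0.4545, 0.1469, 0.088]
tool_rot: [0.0, 0.754, 0.657, 0.0]
contact_force: [0.7, 1.3, -1.4]
gripper_width: 0.254
grasp_force: 58.9
```

Emit:
servo_tool(
  deltas=[
    [[10, 0, 0, -0.006, 0], [10, 0, 0, -0.005, 0], [10, 0, 0, -0.005, 0], [10, 0, 0, 0, 0], [10, 0, 0, 0, 0], [10, 0, 0, 0, 0], [10, 0, 0, 0, 0], [10, 0, 0, 0, 0]],
  ],
)

```text
time: 12.4
tool_pos: [0.4543, 0.1469, 0.0715]
tool_rot: [0.0, 0.754, 0.657, 0.0]
contact_force: [-0.2, 0.5, -0.1]
gripper_width: 0.249
grasp_force: 58.9
```

Emit:
servo_tool(
  deltas=[
    [[40, 0, 0, 0, 0], [50, 0, 0, 0, 0], [50, 0, 0, 0, 0], [50, 0, 0, 0, 0], [50, 0, 0, 0.02, 0], [50, 0, 0, 0.025, 0], [50, 0, 0, 0.02, 0], [50, 0, 0, 0, 0]],
  ],
)

```text
time: 13.2
tool_pos: [0.4564, 0.1472, 0.1398]
tool_rot: [0.002, 0.754, 0.657, 0.003]
contact_force: [-0.7, 0.5, 0.1]
gripper_width: 0.497
grasp_force: 0.0
```

Emit:
servo_tool(
  deltas=[
    [[50, 0.006, -0.04, 0, 0], [50, 0.006, -0.049, 0, 0], [50, 0.006, -0.049, 0, 0], [50, 0.006, -0.049, 0, 0], [50, 0.006, -0.049, 0, 0], [50, 0.006, -0.049, 0, 0], [50, 0.006, -0.049, 0, 0], [50, 0.006, -0.049, 0, 0]],
  ],
)

```text
time: 14.0
tool_pos: [0.5014, -0.2379, 0.1347]
tool_rot: [-0.001, 0.754, 0.657, -0.0]
contact_force: [1.2, 1.0, -0.1]
gripper_width: 0.5
grasp_force: 0.0
```

Emit:
servo_tool(
  deltas=[
    [[50, 0, -0.019, 0, 0], [50, 0, 0, 0, 0], [50, 0, 0, 0, 0], [50, 0, 0, -0.03, 0], [50, 0, 0, -0.03, 0], [50, 0, 0, 0, 0], [50, 0, 0, 0, 0], [50, 0, 0, 0, 0]],
  ],
)

```text
time: 14.8
tool_pos: [0.5032, -0.255, 0.0781]
tool_rot: [0.001, 0.754, 0.657, 0.0]
contact_force: [0.1, -0.2, 1.1]
gripper_width: 0.502
grasp_force: 0.0
```

Emit:
servo_tool(
  deltas=[
    [[50, -0.001, 0, -0.02, 0], [50, 0, 0, -0.01, 0], [50, 0, 0, -0.01, 0], [50, 0, 0, 0, 0], [50, 0, 0, 0, 0], [28, 0, 0, 0, 0], [15, 0, 0, 0, 0], [10, 0, 0, 0, 0]],
  ],
)

```text
time: 15.6
tool_pos: [0.5018, -0.2557, 0.0373]
tool_rot: [0.001, 0.754, 0.657, 0.0]
contact_force: [-0.1, 0.5, 3.5]
gripper_width: 0.252
grasp_force: 58.6
```

Emit:
servo_tool(
  deltas=[
    [[10, 0, 0, 0, 0], [10, 0, 0, 0, 0], [10, 0, 0, 0.01, 0], [10, 0, 0, 0.03, 0], [10, 0, 0, 0.03, 0], [10, 0, 0, 0.03, 0], [10, 0, 0.03, 0, 0], [10, 0, 0.045, 0, 0]],
  ],
)

```text
time: 16.4
tool_pos: [0.5017, -0.1811, 0.1382]
tool_rot: [0.001, 0.755, 0.656, 0.0]
contact_force: [0.4, 0.4, -0.7]
gripper_width: 0.256
grasp_force: 58.8
```

Emit:
servo_tool(
  deltas=[
    [[10, -0.006, 0.046, 0, 0], [10, -0.006, 0.046, 0, 0], [10, -0.006, 0.046, 0, 0], [10, -0.006, 0.046, 0, 0], [10, -0.006, 0.046, 0, 0], [10, -0.006, 0.046, 0, 0], [10, -0.004, 0.046, 0, 0], [10, -0.003, 0.039, 0, 0]],
  ],
)

```text
time: 17.2
tool_pos: [0.4568, 0.1829, 0.1362]
tool_rot: [-0.0, 0.754, 0.657, -0.0]
contact_force: [0.8, -0.1, 0.0]
gripper_width: 0.251
grasp_force: 58.8
```

Emit:
servo_tool(
  deltas=[
    [[10, 0, 0, 0, 0], [10, 0, 0, 0, 0], [10, 0, 0, -0.03, 0], [10, 0, 0, -0.02, 0], [10, 0, 0, 0, 0], [10, 0, 0, 0, 0], [10, 0, 0, 0, 0], [10, 0, 0, 0, 0]],
  ],
)

```text
time: 18.0
tool_pos: [0.4592, 0.1807, 0.0879]
tool_rot: [0.001, 0.754, 0.657, 0.001]
contact_force: [0.6, -0.2, -0.4]
gripper_width: 0.252
grasp_force: 58.9
```

Emit:
servo_tool(
  deltas=[
    [[10, 0, 0, -0.006, 0], [10, 0, 0, -0.005, 0], [10, 0, 0, -0.005, 0], [10, 0, 0, 0, 0], [10, 0, 0, 0, 0], [10, 0, 0, 0, 0], [10, 0, 0, 0, 0], [10, 0, 0, 0, 0]],
  ],
)

```text
time: 18.8
tool_pos: [0.4581, 0.1808, 0.0703]
tool_rot: [0.0, 0.754, 0.657, 0.0]
contact_force: [0.0, -0.9, -1.3]
gripper_width: 0.251
grasp_force: 59.0
```

Emit:
servo_tool(
  deltas=[
    [[40, 0, 0, 0, 0], [50, 0, 0, 0, 0], [50, 0, 0, 0, 0], [50, 0, 0, 0, 0], [50, 0, 0, 0.02, 0], [50, 0, 0, 0.03, 0], [50, 0, 0, 0.03, 0], [50, 0, 0, 0, 0]],
  ],
)

```text
time: 19.6
tool_pos: [0.4612, 0.1816, 0.1556]
tool_rot: [0.002, 0.754, 0.657, 0.004]
contact_force: [0.2, -0.3, -0.6]
gripper_width: 0.5
grasp_force: 0.0
```

Emit:
servo_tool(
  deltas=[
    [[50, 0.008, -0.015, 0, 8.2], [50, 0.016, -0.015, 0, 8.2], [50, 0.016, 0, 0, 8.2], [50, 0.016, 0, 0, 8.2], [50, 0.016, 0, 0, 8.2], [50, 0.016, 0.01, 0, 8.2], [50, 0.016, 0.02, 0, 8.2], [50, 0.016, 0.02, 0, 8.2]],
  ],
)

```text
time: 20.4
tool_pos: [0.5784, 0.201, 0.1492]
tool_rot: [-0.001, 0.276, 0.961, -0.0]
contact_force: [0.6, -0.5, 1.4]
gripper_width: 0.501
grasp_force: 0.0
```

Emit:
servo_tool(
  deltas=[
    [[50, 0, 0.01, 0, 8.2], [50, 0, 0, 0, 8.2], [50, 0, 0, 0, 8.2], [50, 0, 0, 0, 8.2], [50, 0, 0, 0, 0], [50, 0, 0, 0, 0], [50, 0, 0, 0, 0], [50, 0, 0, 0, 0]],
  ],
)

```text
time: 21.2
tool_pos: [0.5781, 0.2108, 0.1502]
tool_rot: [-0.0, -0.004, 1.0, 0.0]
contact_force: [-0.1, -0.2, 0.2]
gripper_width: 0.501
grasp_force: 0.0
```

```bash
python3 - <<'E'
from h import *
g=snap("top","pics/t5.png");s=snap("scene","pics/s5.png")
a=cv2.resize(g["pixels"][180:280,90:190,::-1],None,fx=4,fy=4,interpolation=cv2.INTER_CUBIC)
b=cv2.resize(s["pixels"][120:220,360:460,::-1],None,fx=4,fy=4,interpolation=cv2.INTER_CUBIC)
cv2.imwrite('pics/c5.png',np.hstack([a,b])); q=manip.state();print(q['tool_pos'],q['joint_pos'])
E
```

```text
[0.57810663 0.2107848  0.15028182] [ 2.28757445e-01  1.05076042e-01  1.72039622e+00 -8.45493780e-06
  1.31609909e+00 -1.35025901e+00]
```

View pics/c5.png

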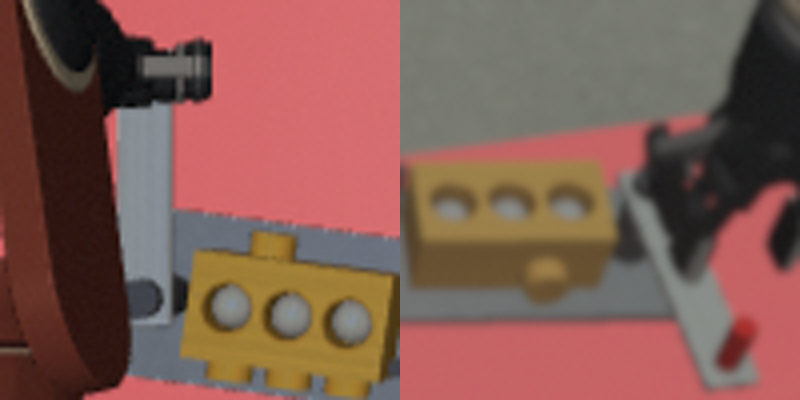

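All three bores now hold balls, at top crop (230,306), (290,314) and (350,320). The knob is at scene crop (738,340). I'll centre over it, descend and close.

Emit:
servo_tool(
  deltas=[
    [[50, 0.011, 0.0145, 0, 0], [50, 0, 0, 0, 0], [50, 0, 0, 0, 0], [50, 0, 0, -0.02, 0], [50, 0, 0, -0.02, 0], [50, 0, 0, -0.01, 0], [50, 0, 0, -0.01, 0], [50, 0, 0, 0, 0]],
  ],
)

```text
time: 22.1
tool_pos: [0.5881, 0.2249, 0.0888]
tool_rot: [-0.001, -0.004, 1.0, -0.0]
contact_force: [-0.4, 0.8, -0.1]
gripper_width: 0.497
grasp_force: 0.0
```

Emit:
servo_tool(
  deltas=[
    [[50, 0, 0, -0.004, 0], [30, 0, 0, 0, 0], [20, 0, 0, 0, 0], [12, 0, 0, 0, 0], [10, 0, 0, 0, 0], [10, 0, 0, 0, 0], [10, 0, 0, 0, 0], [10, 0, 0, 0, 0]],
  ],
)

```text
time: 22.9
tool_pos: [0.5896, 0.2256, 0.0872]
tool_rot: [0.001, -0.004, 1.0, 0.0]
contact_force: [-1.0, 0.9, 4.7]
gripper_width: 0.141
grasp_force: 58.5
```

```bash
python3 - <<'E'
import numpy as np
p=np.array([.4645,.2237]);a=np.radians(.9-np.arange(25)*4.1);k=p+.1255*np.c_[np.cos(a),np.sin(a)]
print(np.diff(k,axis=0).round(4).tolist(),k[[8,16,24]])
E
```

```text
[[-0.0002, -0.009], [-0.0008, -0.0089], [-0.0015, -0.0089], [-0.0021, -0.0087], [-0.0027, -0.0086], [-0.0033, -0.0083], [-0.0039, -0.0081], [-0.0045, -0.0078], [-0.005, -0.0074], [-0.0055, -0.0071], [-0.006, -0.0067], [-0.0065, -0.0062], [-0.0069, -0.0057], [-0.0073, -0.0052], [-0.0077, -0.0047], [-0.008, -0.0041], [-0.0082, -0.0035], [-0.0085, -0.0029], [-0.0087, -0.0023], [-0.0088, -0.0017], [-0.0089, -0.0011], [-0.009, -0.0004], [-0.009, 0.0002], [-0.0089, 0.0009]] [[0.57104595 0.15738099]
 [0.51813341 0.11023764]
 [0.44811896 0.09927367]]
```

Emit:
servo_tool(
  deltas=[
    [[10, -0.0002, -0.009, 0, -4.1], [10, -0.0008, -0.0089, 0, -4.1], [10, -0.0015, -0.0089, 0, -4.1], [10, -0.0021, -0.0087, 0, -4.1], [10, -0.0027, -0.0086, 0, -4.1], [10, -0.0033, -0.0083, 0, -4.1], [10, -0.0039, -0.0081, 0, -4.1], [10, -0.0045, -0.0078, 0, -4.1]],
  ],
)

```text
time: 23.7
tool_pos: [0.5698, 0.1578, 0.0871]
tool_rot: [-0.001, 0.279, 0.96, 0.001]
contact_force: [-4.2, 4.4, 8.1]
gripper_width: 0.139
grasp_force: 58.9
```

Emit:
servo_tool(
  deltas=[
    [[10, -0.005, -0.0074, 0, -4.1], [10, -0.0055, -0.0071, 0, -4.1], [10, -0.006, -0.0067, 0, -4.1], [10, -0.0065, -0.0062, 0, -4.1], [10, -0.0069, -0.0057, 0, -4.1], [10, -0.0073, -0.0052, 0, -4.1], [10, -0.0077, -0.0047, 0, -4.1], [10, -0.008, -0.0041, 0, -4.1]],
  ],
)

```text
time: 24.5
tool_pos: [0.517, 0.1115, 0.0871]
tool_rot: [-0.001, 0.539, 0.842, 0.002]
contact_force: [-1.6, 7.7, 6.9]
gripper_width: 0.14
grasp_force: 58.9
```

Emit:
servo_tool(
  deltas=[
    [[10, -0.0082, -0.0035, 0, -4.1], [10, -0.0085, -0.0029, 0, -4.1], [10, -0.0087, -0.0023, 0, -4.1], [10, -0.0088, -0.0017, 0, -4.1], [10, -0.0089, -0.0011, 0, -4.1], [10, -0.009, -0.0004, 0, -4.1], [10, -0.0045, 0.0001, 0, -2], [10, 0, 0, 0, 0]],
  ],
)

```text
time: 25.3
tool_pos: [0.4605, 0.0998, 0.0871]
tool_rot: [-0.001, 0.718, 0.697, 0.002]
contact_force: [-2.3, 6.5, 5.9]
gripper_width: 0.138
grasp_force: 58.9
```

Emit:
servo_tool(
  deltas=[
    [[10, -0.003, 0.0001, 0, -1.4], [10, -0.003, 0.0001, 0, -1.4], [10, -0.003, 0.0002, 0, -1.4], [10, -0.002, 0.0002, 0, -1], [10, 0, 0, 0, 0], [10, 0, 0, 0, 0], [10, 0, 0, 0, 0], [10, 0, 0, 0, 0]],
  ],
)

```text
time: 26.1
tool_pos: [0.4501, 0.1005, 0.0871]
tool_rot: [-0.001, 0.748, 0.663, 0.002]
contact_force: [-1.2, 7.2, 6.6]
gripper_width: 0.141
grasp_force: 58.8
```

Emit:
servo_tool(
  deltas=[
    [[10, -0.001, 0.0001, 0, -0.5], [10, -0.001, 0.0001, 0, -0.5], [10, -0.001, 0.0001, 0, -0.4], [10, -0.001, 0.0002, 0, 0], [10, 0, 0, 0, 0], [10, 0, 0, 0, 0], [10, 0, 0, 0, 0], [10, 0, 0, 0, 0]],
  ],
)

```text
time: 26.9
tool_pos: [0.4466, 0.1009, 0.0872]
tool_rot: [-0.001, 0.756, 0.654, 0.002]
contact_force: [0.9, 7.6, 4.0]
gripper_width: 0.136
grasp_force: 58.7
```

Emit:
servo_tool(
  deltas=[
    [[10, -0.001, 0.0001, 0, 0], [10, -0.001, 0.0001, 0, 0], [10, -0.001, 0.0001, 0, 0], [10, 0, 0, 0, 0], [10, 0, 0, 0, 0], [10, 0, 0, 0, 0], [10, 0, 0, 0, 0], [10, 0, 0, 0, 0]],
  ],
)

```text
time: 27.7
tool_pos: [0.4463, 0.101, 0.0873]
tool_rot: [0.002, 0.756, 0.654, 0.006]
contact_force: [13.6, 7.7, -5.9]
gripper_width: 0.138
grasp_force: 58.5
```

Emit:
servo_tool(
  deltas=[
    [[25, 0, 0, 0, 0], [40, 0, 0, 0, 0], [50, 0, 0, 0, 0], [50, 0, 0, 0, 0], [50, 0, 0, 0, 0], [50, 0, 0, 0.03, 0], [50, 0, 0, 0.04, 0], [50, 0, 0, 0.04, 0]],
  ],
)

```text
time: 28.5
tool_pos: [0.4418, 0.0994, 0.1968]
tool_rot: [-0.001, 0.756, 0.654, -0.001]
contact_force: [1.2, 0.3, 0.8]
gripper_width: 0.498
grasp_force: 0.0
```

Emit:
servo_tool(
  deltas=[
    [[50, 0, -0.03, 0.02, 0], [50, 0, -0.045, 0, 0], [50, 0, -0.045, 0, 0], [50, 0, -0.045, 0, 0], [50, 0, -0.045, 0, 0], [50, 0, -0.03, 0, 0], [50, 0, 0, 0, 0], [50, 0, 0, 0, 0]],
  ],
)

```text
time: 29.3
tool_pos: [0.4423, -0.1408, 0.2161]
tool_rot: [-0.0, 0.757, 0.654, 0.0]
contact_force: [0.4, 0.0, 0.2]
gripper_width: 0.504
grasp_force: 0.0
```

```bash
python3 - <<'E'
from h import *
g=snap("top","pics/t6.png");s=snap("scene","pics/s6.png")
a=cv2.resize(g["pixels"][210:310,100:200,::-1],None,fx=4,fy=4,interpolation=cv2.INTER_CUBIC)
b=cv2.resize(s["pixels"][120:220,340:440,::-1],None,fx=4,fy=4,interpolation=cv2.INTER_CUBIC)
cv2.imwrite('pics/c6.png',np.hstack([a,b]))
E
```

```text
(no output)
```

View pics/c6.png

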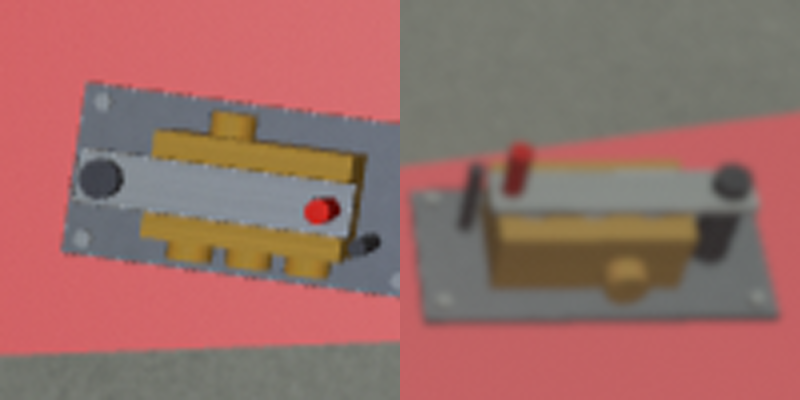

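```bash
python3 - <<'E'
from h import *
g=dict(np.load('pics/t6.npz'))
for x,y,z in((318,211,.098),(100,179,.074)): print(world(g,(x+.5)/4-.5+100,(y+.5)/4-.5+210,z))
E
```

```text
[0.44661088 0.09897481 0.098     ]
[0.4632407  0.22347226 0.074     ]
```

The knob measures (0.4466, 0.0990), which puts the bar 7.6° off the world's y axis, the same as the row of bores. It is home, and all three balls are under the bar.

```bash
python3 -c "
from plant import manip
print(manip.job_done())"
```

```text
the job is handed in; nothing more can be done
None
```

The job is handed in at about 29 s: one steel ball is in each of the three bores, the keeper bar is home against its stop and released, and the arm never went near the rubber balls, sockets or oil bottle.

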